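# Seat the parts box and throw its latch lever

## Task

One of the three clear parts boxes in the rack is sticking out, and its latch lever (on the post at that box's left, as the robot faces it) leans to the open side. Push that box fully home against the back of its bay with your fingertips, and only then push its lever past centre so that it snaps over and bars the front of the box. Do not grasp or lift anything, and leave the other boxes, their levers and the things lying around as they are.

Things in the scene. Friction and masses are not known exactly. Their poses are not given: they have to be found in the camera images.
- box_out: lidded clear plastic parts box, 100 (x, front to back) x 80 (y) x 58 mm high, the one sticking 30 to 60 mm out of its bay towards the robot, holding bolts. Origin: centre of the underside; x points to its back, z up. Its front is the lid rim at x = -50 mm, z = 46 to 58 mm; the wall below is 2 mm further back. Loose, about 0.3 to 0.65 kg
- bay_out: aluminium bay of the box sticking out (any of three, 150 mm apart). Origin: underside of its 5 mm floor, on its box's centre line, 10 mm above the table. x points from the open front to the back stop (away from the robot), y to its left as the robot faces it, z up. Side walls 40 mm high, 84 mm apart. Stop face at x = +50 mm: a box fully home has its origin at x = 0, y = 0, z = 5 mm here and its lid's front edge at x = -50
- lever_out (a joint): latch lever of the box that sticks out: 0 = open (handle leaning 31 degrees to the bay's left, keeper arm up), 0.55 = upright, 1.1 = snapped over (handle leaning right, keeper level across the box front). Sprung over centre: about 3 N sideways at the knob starts it, and past upright it snaps over by itself. If the box is not home the keeper lands on its lid
- knob_out (a point): centre of the black ball knob (20 mm diameter) on the end of that lever, 60 mm from its pivot; the steel handle rod is 9 mm thick
- pivot_out (a point): pivot of that lever, at x = -60, y = +60, z = +45 mm in the bay's frame; it turns in the bay's y-z plane. The keeper arm (8 mm thick, 45 mm long from here) stands up while open, its end then at about y = +40, z = +85 mm in the bay's frame
- box_b: lidded clear plastic parts box, 100 (x, front to back) x 80 (y) x 58 mm high, already home and latched, holding nuts. Origin: centre of the underside; x points to its back, z up. Its front is the lid rim at x = -50 mm, z = 46 to 58 mm; the wall below is 2 mm further back. Loose, about 0.3 to 0.65 kg
- bay_b: aluminium bay of the box of nuts. Origin: underside of its 5 mm floor, on its box's centre line, 10 mm above the table. x points from the open front to the back stop (away from the robot), y to its left as the robot faces it, z up. Side walls 40 mm high, 84 mm apart. Stop face at x = +50 mm: a box fully home has its origin at x = 0, y = 0, z = 5 mm here and its lid's front edge at x = -50
- lever_b (a joint): latch lever of the box of nuts, snapped over at the start: 0 = open (handle leaning 31 degrees to the bay's left, keeper arm up), 0.55 = upright, 1.1 = snapped over (handle leaning right, keeper level across the box front)
- box_c: lidded clear plastic parts box, 100 (x, front to back) x 80 (y) x 58 mm high, already home and latched, holding washers. Origin: centre of the underside; x points to its back, z up. Its front is the lid rim at x = -50 mm, z = 46 to 58 mm; the wall below is 2 mm further back. Loose, about 0.3 to 0.65 kg
- bay_c: aluminium bay of the box of washers. Origin: underside of its 5 mm floor, on its box's centre line, 10 mm above the table. x points from the open front to the back stop (away from the robot), y to its left as the robot faces it, z up. Side walls 40 mm high, 84 mm apart. Stop face at x = +50 mm: a box fully home has its origin at x = 0, y = 0, z = 5 mm here and its lid's front edge at x = -50
- lever_c (a joint): latch lever of the box of washers, snapped over at the start: 0 = open (handle leaning 31 degrees to the bay's left, keeper arm up), 0.55 = upright, 1.1 = snapped over (handle leaning right, keeper level across the box front)
- jar: small glass jar, 44 mm diameter, 60 mm high, in front of the rack; origin at the centre of its underside; a bystander, loose, not part of the job
- tape_roll: grey disc-shaped roll, 56 mm diameter, 30 mm high, in front of the rack; origin at the centre of its underside; a bystander, loose, not part of the job
- screwdriver: screwdriver lying on the table; origin on its underside, x along it towards the tip; a bystander, loose, not part of the job
- mug: white mug, 80 mm diameter, 90 mm high; origin at the centre of its underside; a bystander, loose, not part of the job
- carton: cardboard carton 110 x 70 x 50 mm; origin at the centre of its underside; a bystander, loose, not part of the job
- spare_box: a fourth clear parts box standing on the table beside the rack, 100 x 80 x 58 mm; origin at the centre of its underside; a bystander, loose, not part of the job

How it is judged:
By the outcome, as a careful person would: the job done as asked, in the order asked, and still so for the second after the job is handed in, with the robot touching nothing.
It also fails if it takes over 43 s, if anything falls off the work surface, if the arm or the gripper's body presses on something with over 40 N, if the wrist force passes 120 N, or if a joint passes its speed limit or range.

## Robot

A 6-joint arm with a two-finger parallel gripper is mounted at the origin on the work surface. World frame = base frame: x ahead of the robot, y to its left, z up, the work surface at z = 0. Lengths are in m, angles in degrees, forces in N, time in s.
With the tool pointing down it reaches from about 0.3 to 0.75 m from the base axis. Payload 8.5 kg.
Tool frame: the origin (TCP) lies on the centre line of the jaws, within the pads' length; the fingertips stand 17 mm ahead of it and the grasp point (between the pads) lies 2 mm behind it (env.tcp_to_tips is the distance from the TCP to the fingertips, in m); z points along the fingers, y is the line along which they close (so a half turn about z gives the same grasp; the last joint's range is limited). The gripper opens to 85 mm and grips with 20 to 120 N. Pads are 22 mm wide; open, the fingers measure 114 mm over their backs; the gripper's body (76 mm by 85 mm) begins 54 mm behind the grasp point. The pads swing forward as they close: fully open they stand 13 mm farther back than shut.
Start: joints at [-79.773, 21.807, 74.336, -0, 83.858, -12.336], TCP at [0.211, -0.508, 0.248] pointing down, gripper open.
Joint ranges: [-178.18, 178.18], [-50.72, 133.34], [12.68, 142.11], [-81.47, 261.47], [9.98, 163.14], [-165.26, 165.26]. Speed limits (degrees/s): [136.94, 136.94, 180, 180, 180, 180].

## Interface

Orientations are given as a 3x3 rotation matrix whose columns are the frame's x, y, z axes.
In Python, from rig import env gives the robot as it stands. The module is installed in compiled form; this text tells all that it offers.
- The arm moves only by the shell command python3 -m pendant 'ROWS' [FORCE]. ROWS is JSON, a list of rows, each a list of 7 numbers: the opening, from 0 (shut) to 1 (fully open), then the shift along the tool's x, y, z in m, then the turn, a rotation vector about the tool's x, y, z in rad. A call has 1 to 5 rows; each row is the pose to reach, as a shift and turn from the pose commanded when the call began, along the tool's axes at that moment; what a row does not reach only later rows make up. A row lasts 1/8 s, in which the tool goes at most 62.5 mm and 10.7 degrees, less where a joint would pass 70% of its speed; a pose out of reach is approached as far as the arm can. A call with a gripper value outside its range is refused whole. The fingers move at their own pace and stop on an object; FORCE is the grip in N (left out, the last holds). Time passes only in rows, so rows that repeat a pose let the fingers close. It gives the time, the measured TCP pose, the force, the opening and the grip force at its end, in the units of the state.
- env.observe(): the state, without advancing time (a new reading comes with each control period).
- env.get_image(name): name is "scene" or "top" or "wrist"; returns a dict with "image" (420x560x3 uint8, blue, green, red), "fx", "fy", "cx", "cy" (pixels), "pose" (4x4, takes a point from camera to world coordinates). Camera axes: x right, y up, looking along -z (the intrinsics and any distortion apply to the point x, -y, -z); pixel columns grow to the right and rows downward; lengths in m; the calibration is good to about 2 mm. The wrist camera is an equidistant fisheye: a pixel r from the principal point sees the ray r / f radians off the axis. A picture is of the moment at which its call begins. There is no depth.
- env.close_job(): hands the job in; it is judged then, once.
Trained networks look in the newest picture that a camera, given by its name, has taken for a name from the list of things; names that differ only in an ending like _2 or _b are one class to them, and where a whole thing is asked for, a point or a joint stands for the part that bears it (a point fixed in the world has none). Each returns a list of dicts, best first, with "conf" (0 to 1); they miss things now and then, are a little off and sometimes report something else, mostly with a low value. They report only what shows in the picture. A call takes as long as a camera call.
- env.find_in(camera, thing): "bbox" ([centre column, centre row, width, height] in pixels, round what is visible of it).
- env.trace(camera, thing): "mask" (420x560 bool, what is visible of it) and "bbox" ([centre column, centre row, width, height] in pixels, round what is visible of it).
- env.tip_of(camera, thing): "centre" ([column, row] in pixels: a listed point, or the origin of a listed thing).
The state is a dict: "time_s": time; "q": joint angles; "qvel": joint speeds; "joint_efforts": joint torques, N m; "position": TCP position; "tool_rot": TCP orientation; "ft_force": force on the tool from outside, world axes, zero at the start; "wrist_torque": the same for the moment, N m; "grip_width": finger opening in m; "gripper_force": force on a finger pad.
Only numpy, scipy, OpenCV 4.12 (cv2) and the standard library are available. Lean on these libraries where they do the work, as an engineer would, in place of code of your own. Each camera call takes 0.05 s, during which the arm holds its last target. There are 200 camera calls.

## Working session

There is one attempt and no reset: what is moved stays moved. The work goes in short steps, Python scripts to look and compute and a shell command to move; the robot and the scene stay as the last step left them, time stands still between calls to the robot, and variables do not carry over. Pictures are saved under pics/ and viewed, at most 10 in all, crops included, and the job is handed in when it is done.

```bash
mkdir -p pics
cat > h.py <<'E'
from rig import env
import numpy as np, cv2
def ray(im,px):
    P=np.array(im["pose"]); d=np.array([(px[0]-im["cx"])/im["fx"],-(px[1]-im["cy"])/im["fy"],-1.])
    return P[:3,3],P[:3,:3]@d
def atz(im,px,z):
    o,d=ray(im,px); return o+d*(z-o[2])/d[2]
def proj(im,p):
    P=np.array(im["pose"]); c=P[:3,:3].T@(np.array(p)-P[:3,3])
    return [im["cx"]+im["fx"]*c[0]/-c[2], im["cy"]-im["fy"]*c[1]/-c[2]]
def tri(ra,rb):
    A=[];b=[]
    M=np.zeros((3,3));v=np.zeros(3)
    for o,d in(ra,rb):
        d=d/np.linalg.norm(d);Q=np.eye(3)-np.outer(d,d);M+=Q;v+=Q@o
    p=np.linalg.solve(M,v)
    g=[np.linalg.norm(np.cross(p-o,d/np.linalg.norm(d))) for o,d in(ra,rb)]
    return p,g
E
python3 - <<'E'
from h import *
I={}
for n in("scene","top"):
    I[n]=env.get_image(n); cv2.imwrite(f"pics/{n}0.png",I[n]["image"])
for t in("knob_out","pivot_out","box_out","bay_out","box_b","bay_b","box_c","bay_c","jar","tape_roll","screwdriver","mug","carton"):
    for n in I:
        r=env.tip_of(n,t); print(t,n,[(np.round(x["centre"]).tolist(),round(x["conf"],2)) for x in r[:4]])
for n in I: print(n,np.round(I[n]["pose"],3).tolist(),I[n]["fx"])
o=env.observe();print(o["time_s"],np.round(o["tool_rot"],3).tolist())
E
```

```text
knob_out scene [([259.0, 222.0], 0.64)]
knob_out top [([261.0, 192.0], 0.63)]
pivot_out scene [([251.0, 234.0], 0.78), ([267.0, 228.0], 0.47)]
pivot_out top [([274.0, 191.0], 0.96)]
box_out scene [([228.0, 241.0], 0.97)]
box_out top [([292.0, 188.0], 0.71), ([287.0, 172.0], 0.59)]
bay_out scene [([218.0, 250.0], 0.79)]
bay_out top [([288.0, 173.0], 0.57), ([156.0, 260.0], 0.28)]
box_b scene [([319.0, 293.0], 0.87), ([269.0, 269.0], 0.85), ([153.0, 198.0], 0.74)]
box_b top [([242.0, 183.0], 0.93), ([196.0, 190.0], 0.93)]
bay_b scene [([264.0, 270.0], 0.92), ([318.0, 293.0], 0.88)]
bay_b top [([241.0, 183.0], 0.74), ([194.0, 189.0], 0.74)]
box_c scene [([319.0, 293.0], 0.87), ([269.0, 269.0], 0.85), ([153.0, 198.0], 0.74)]
box_c top [([242.0, 183.0], 0.93), ([196.0, 190.0], 0.93)]
bay_c scene [([264.0, 270.0], 0.92), ([318.0, 293.0], 0.88)]
bay_c top [([241.0, 183.0], 0.74), ([194.0, 189.0], 0.74)]
jar scene [([267.0, 228.0], 0.64), ([318.0, 292.0], 0.62)]
jar top [([280.0, 224.0], 0.72)]
tape_roll scene [([320.0, 245.0], 0.69)]
tape_roll top [([223.0, 237.0], 0.77)]
screwdriver scene [([223.0, 185.0], 0.75)]
screwdriver top [([355.0, 250.0], 0.84)]
mug scene [([397.0, 267.0], 0.68)]
mug top [([155.0, 258.0], 0.84), ([244.0, 182.0], 0.38)]
carton scene [([153.0, 200.0], 0.92)]
carton top [([390.0, 181.0], 0.91), ([278.0, 225.0], 0.55), ([291.0, 172.0], 0.22)]
scene [[-0.619, -0.492, 0.612, 1.213], [0.785, -0.408, 0.466, 0.528], [0.02, 0.769, 0.639, 0.856], [0.0, 0.0, 0.0, 1.0]] 436.50497873295694
top [[-0.017, 0.994, -0.105, 0.369], [-1.0, -0.018, -0.007, -0.032], [-0.009, 0.105, 0.994, 1.367], [0.0, 0.0, 0.0, 1.0]] 439.313540465039
1.4 [[0.923, 0.384, -0.0], [0.384, -0.923, -0.0], [-0.0, -0.0, -1.0]]
```

View pics/scene0.png

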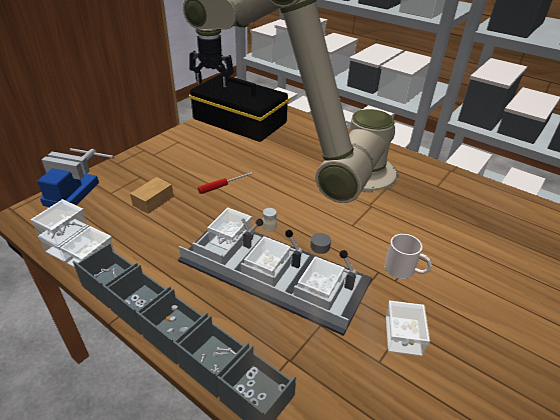

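View pics/top0.png

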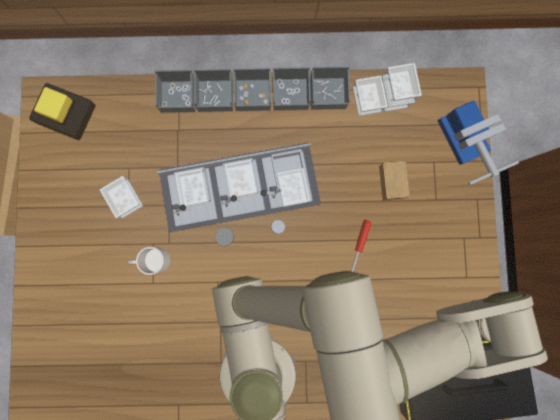

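The box sticking out is the right-hand bay in the top view, about (290,185), with its knob at (262,192). The jar is at (279,226) and the tape roll at (224,237), both in front of the rack.

Run:
```python
from h import *
s=env.get_image("scene");t=env.get_image("top")
def T(a,b): p,g=tri(ray(s,a),ray(t,b)); return np.round(p,4),np.round(g[0],4)
def best(n,k):return env.tip_of(n,k)[0]["centre"]
env.get_image("scene"); 
S={k:best("scene",k) for k in("knob_out","pivot_out","box_out","tape_roll")}
bs=sorted([r["centre"] for r in env.tip_of("scene","box_b")[:2]])
ys=sorted([r["centre"] for r in env.tip_of("scene","bay_b")[:2]])
env.get_image("top")
U={k:best("top",k) for k in("knob_out","pivot_out","box_out","tape_roll","jar")}
bt=sorted([r["centre"] for r in env.tip_of("top","box_b")[:2]])[::-1]
yt=sorted([r["centre"] for r in env.tip_of("top","bay_b")[:2]])[::-1]
for k in S: print(k,T(S[k],U[k]))
for a,b in zip(bs,bt): print("box",T(a,b),atz(s,a,.015).round(4),atz(t,b,.015).round(4))
for a,b in zip(ys,yt): print("bay",T(a,b),atz(s,a,.01).round(4),atz(t,b,.01).round(4))
print("jar",atz(t,U["jar"],0))
print("boxout",atz(s,S["box_out"],.015).round(4),atz(t,U["box_out"],.015).round(4))
c=cv2.resize(t["image"][130:250,150:330],None,fx=4.4,fy=4.4,interpolation=cv2.INTER_CUBIC);cv2.imwrite("pics/c1.png",c)
c=cv2.resize(s["image"][190:330,170:380],None,fx=3.8,fy=3.8,interpolation=cv2.INTER_CUBIC);cv2.imwrite("pics/c2.png",c)
```

```text
knob_out (array([ 0.5349, -0.0344,  0.1024]), np.float64(0.0068))
pivot_out (array([ 0.5539, -0.0591,  0.0653]), np.float64(0.0026))
box_out (array([ 0.5543, -0.1201,  0.0059]), np.float64(0.0067))
tape_roll (array([ 0.4095,  0.0937, -0.0121]), np.float64(0.0005))
box (array([0.5822, 0.037 , 0.0095]), np.float64(0.004)) [0.5842 0.0435 0.015 ] [0.5836 0.0335 0.015 ]
box (array([ 0.4232,  0.1087, -0.1652]), np.float64(0.0012)) [0.5619 0.1835 0.015 ] [0.4174 0.0913 0.015 ]
bay (array([0.591 , 0.0371, 0.0085]), np.float64(0.0036)) [0.594 0.035 0.01 ] [0.5886 0.0399 0.01  ]
bay (array([0.5627, 0.1915, 0.0043]), np.float64(0.0021)) [0.5682 0.1921 0.01  ] [0.5608 0.1924 0.01  ]
jar [ 0.44904025 -0.0643699   0.        ]
boxout [ 0.5648 -0.119   0.015 ] [ 0.5488 -0.1142  0.015 ]
```

View pics/c1.png

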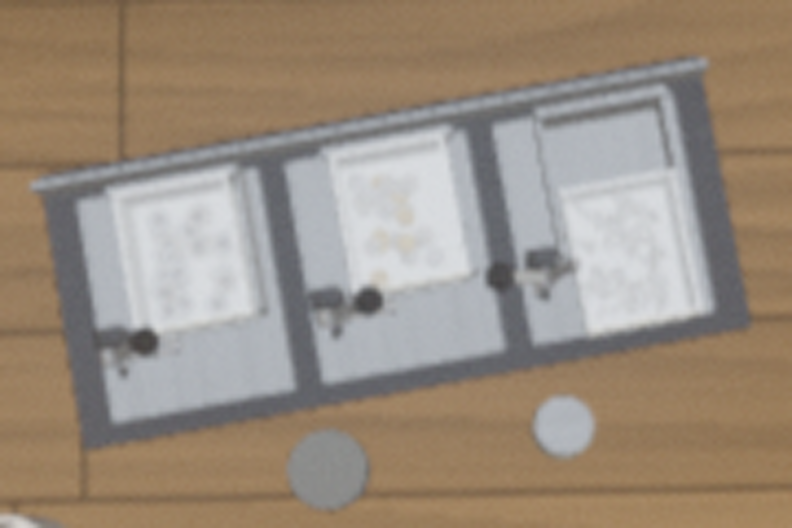

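View pics/c2.png

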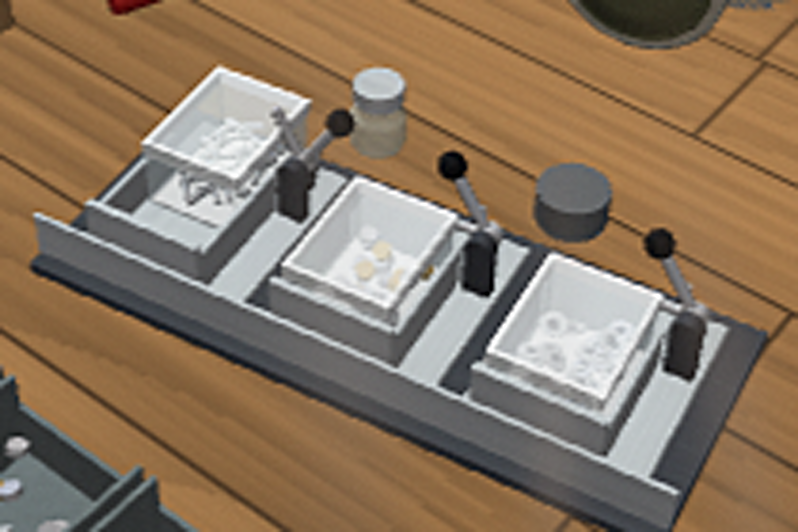

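Run:
```python
from h import *
t=env.get_image("top");s=env.get_image("scene")
P=lambda c,z:atz(t,[150+c[0]/4.4,130+c[1]/4.4],z)[:2]
Q=lambda c,z:atz(s,[170+c[0]/3.8,190+c[1]/3.8],z)[:2]
def show(n,f,C,z):
    p=np.array([f(c,z) for c in C]) # FL FR BR BL
    b=p[2:].mean(0)-p[:2].mean(0); l=p[[0,3]].mean(0)-p[[1,2]].mean(0)
    print(n,p.mean(0).round(4),"yaw",np.degrees(np.arctan2(b[1],b[0])).round(1),np.degrees(np.arctan2(-l[0],l[1])).round(1),"len",np.hypot(*b).round(3),np.hypot(*l).round(3),"front",p[:2].mean(0).round(4))
show("out top",P,[(585,337),(715,311),(680,170),(558,188)],.073)
show("b top",P,[(352,294),(472,275),(448,130),(328,152)],.073)
show("c top",P,[(135,333),(262,315),(235,168),(108,188)],.073)
show("out scn",Q,[(310,102),(220,68),(143,142),(238,185)],.073)
show("b scn",Q,[(457,217),(358,178),(283,265),(385,308)],.073)
show("c scn",Q,[(662,297),(550,255),(485,347),(603,396)],.073)
print("knobs top z.1115",P((500,277),.1064),"scene",Q((340,122),.1064))
print("jar",P((564,426),.06),Q((379,92),.06))
print("floor front edge z.01",P((85,445),.01),P((748,322),.01),"back",P((32,186),.03),P((706,62),.03))
```

```text
out top [ 0.5572 -0.1202] yaw 10.5 8.9 len 0.101 0.087 front [ 0.5075 -0.1295]
b top [0.5866 0.038 ] yaw 8.7 8.7 len 0.1 0.083 front [0.5372 0.0304]
c top [0.5631 0.184 ] yaw 10.3 7.5 len 0.102 0.087 front [0.513  0.1748]
out scn [ 0.5631 -0.1131] yaw 10.0 8.0 len 0.1 0.081 front [ 0.5141 -0.1218]
b scn [0.591  0.0416] yaw 8.6 9.4 len 0.098 0.077 front [0.5427 0.0343]
c scn [0.5658 0.1877] yaw 8.8 10.2 len 0.095 0.079 front [0.5191 0.1805]
knobs top z.1115 [ 0.53679075 -0.02912121] scene [ 0.54089972 -0.02695966]
jar [ 0.44055747 -0.07051221] [ 0.45397518 -0.06080016]
floor front edge z.01 [0.43592718 0.2648946 ] [ 0.51440056 -0.20334716] back [0.61751815 0.29870994] [ 0.69722424 -0.17697664]
```

Fit, consistent between both views and with the 150 mm spacing: rack yaw is about 9.5°, and bay_out is at (.614,-.108). The box is about 54 mm out and the knob is at (.540,-.028,.106). I'll move with the fingers shut to a point in front of the box.

```bash
python3 -m pendant '[[0,0.1,-0.06,0.01,0,0,0.15],[0,0.2,-0.12,0.02,0,0,0.229],[0,0.29,-0.18,0.03,0,0,0.229],[0,0.388,-0.2435,0.03,0,0,0.229],[0,0.388,-0.2435,0.03,0,0,0.229]]'
cat >> h.py <<'E'
B=np.array([.6138,-.108,.01]);a=np.radians(9.5);RB=np.array([[np.cos(a),-np.sin(a),0],[np.sin(a),np.cos(a),0],[0,0,1]])
def st(x=None):
    o=env.observe();p=np.array(o["position"]);R=np.array(o["tool_rot"])
    print("t",o["time_s"],"bay",(RB.T@(p-B)).round(4),"z",p[2].round(4),"F bay",(RB.T@np.array(o["ft_force"])).round(1),"yawx",np.degrees(np.arctan2(R[1,0],R[0,0])).round(1))
    if x is not None: print("shift",(R.T@(B+RB@np.array(x)-p)).round(4))
E
python3 -c "
from h import *
print(env.tcp_to_tips);st([-.14,-.003,.15])"
```

```text
time_s: 2.98
position: [0.3931, -0.2527, 0.2259]
tool_rot: [[0.987, 0.164, 0.0], [0.164, -0.987, -0.0], [0.0, 0.001, -1.0]]
ft_force: [0.0, -0.9, -0.1]
grip_width: -0.0001
gripper_force: 0.0
0.017
t 2.975 bay [-0.2416 -0.1063  0.2159] z 0.2259 F bay [-0.1 -0.9 -0.1] yawx 9.4
shift [ 0.1014 -0.1035  0.0659]
```

```bash
python3 -m pendant '[[0,0.04,-0.04,0.02,0,0,0],[0,0.08,-0.08,0.05,0,0,0],[0,0.1,-0.103,0.09,0,0,0],[0,0.1,-0.103,0.13,0,0,0],[0,0.1,-0.103,0.13,0,0,0]]'
python3 - <<'E'
from h import *
st([-.14,-.003,.057])
s=env.get_image("scene");cv2.imwrite("pics/s2.png",cv2.resize(s["image"][120:300,140:380],None,fx=3.3,fy=3.3,interpolation=cv2.INTER_CUBIC))
E
```

```text
time_s: 3.6
position: [0.473, -0.1355, 0.0941]
tool_rot: [[0.986, 0.165, -0.005], [0.165, -0.986, 0.003], [-0.004, -0.003, -1.0]]
ft_force: [0.6, -0.0, 0.5]
grip_width: 0.0002
gripper_force: 0.0
t 3.6 bay [-0.1434 -0.0039  0.0841] z 0.0941 F bay [ 0.6 -0.1  0.5] yawx 9.5
shift [ 0.0035 -0.0008  0.027 ]
```

View pics/s2.png

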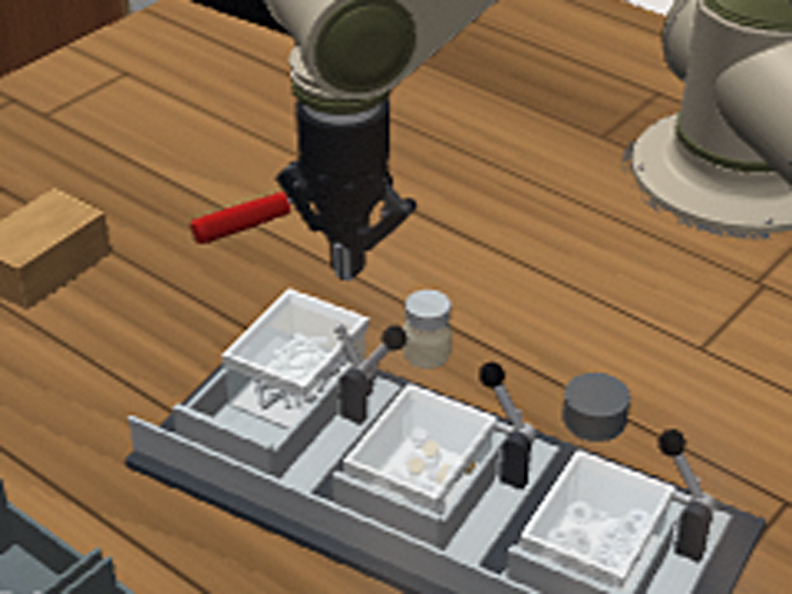

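The fingers (345,275 in the crop) hang in front of the box rim. I'll lower so the tips sit just below the rim and shift slightly right to clear the raised keeper.

```bash
python3 -m pendant '[[0,0.0035,0.006,0.02,0,0,0],[0,0.0035,0.006,0.02,0,0,0],[0,0.03,0.006,0.02,0,0,0],[0,0.045,0.006,0.02,0,0,0],[0,0.055,0.006,0.02,0,0,0]]'
python3 -c "
from h import *
st([-.061,-.01,.064])"
```

```text
time_s: 4.28
position: [0.5294, -0.1336, 0.0775]
tool_rot: [[0.986, 0.164, 0.0], [0.164, -0.986, -0.001], [0.0, 0.001, -1.0]]
ft_force: [-6.0, -1.6, 3.1]
grip_width: -0.0002
gripper_force: 2.8
t 4.275 bay [-0.0874 -0.0113  0.0675] z 0.0775 F bay [-6.2 -0.6  3.1] yawx 9.4
shift [ 0.0264 -0.0014  0.0035]
```

```bash
python3 -m pendant '[[0,0.005,0,0.002,0,0,0],[0,0.01,0,0.002,0,0,0],[0,0.015,0,0.002,0,0,0],[0,0.019,0,0.002,0,0,0],[0,0.019,0,0.002,0,0,0]]'
python3 -c "
from h import *
st([-.061,-.01,.064])"
```

```text
time_s: 4.9
position: [0.548, -0.1303, 0.0742]
tool_rot: [[0.986, 0.164, 0.001], [0.164, -0.986, -0.0], [0.001, 0.0, -1.0]]
ft_force: [-1.8, -1.9, 1.6]
grip_width: -0.0005
gripper_force: 1.1
t 4.9 bay [-0.0685 -0.0111  0.0642] z 0.0742 F bay [-2.1 -1.5  1.6] yawx 9.4
shift [ 0.0075 -0.0011  0.0002]
```

Not at the stop yet, so I'll continue in small steps.

```bash
python3 -m pendant '[[0,0.002,0,0,0,0,0],[0,0.004,0,0,0,0,0],[0,0.006,0,0,0,0,0],[0,0.008,0,0,0,0,0],[0,0.008,0,0,0,0,0]]'
python3 -c "
from h import *
st()"
python3 -m pendant '[[0,0.002,0,0,0,0,0],[0,0.002,0,0,0,0,0]]'; python3 -c "
from h import *
st()"
```

```text
time_s: 5.52
position: [0.5536, -0.1291, 0.0741]
tool_rot: [[0.986, 0.164, -0.005], [0.164, -0.986, -0.0], [-0.005, -0.001, -1.0]]
ft_force: [-14.4, -3.9, 10.2]
grip_width: 0.0003
gripper_force: 7.7
t 5.525 bay [-0.0629 -0.0109  0.0641] z 0.0741 F bay [-14.8  -1.5  10.2] yawx 9.5
time_s: 5.78
position: [0.5538, -0.1288, 0.0741]
tool_rot: [[0.986, 0.165, -0.01], [0.165, -0.986, 0.0], [-0.01, -0.002, -1.0]]
ft_force: [-24.5, -5.5, 15.8]
grip_width: 0.0003
gripper_force: 12.5
t 5.775 bay [-0.0626 -0.0107  0.0641] z 0.0741 F bay [-25.1  -1.3  15.8] yawx 9.5
```

```bash
python3 -m pendant '[[0,0.002,0,0,0,0,0],[0,0.002,0,0,0,0,0],[0,-0.02,0,0,0,0,0],[0,-0.05,0,-0.03,0,0,0],[0,-0.05,0,-0.085,0,0,0]]'
python3 - <<'E'
from h import *
st()
s=env.get_image("scene");cv2.imwrite("pics/s3.png",cv2.resize(s["image"][160:320,170:370],None,fx=3.9,fy=3.7,interpolation=cv2.INTER_CUBIC))
r=env.tip_of("scene","knob_out");print([(x["centre"],x["conf"]) for x in r[:3]],proj(s,B+RB@[-.06,.091,.0964]))
E
```

```text
time_s: 6.4
position: [0.5065, -0.1364, 0.1584]
tool_rot: [[0.987, 0.163, -0.004], [0.163, -0.987, 0.003], [-0.003, -0.003, -1.0]]
ft_force: [1.0, -0.7, 0.8]
grip_width: 0.0001
gripper_force: 0.0
t 6.4 bay [-0.1105 -0.0103  0.1484] z 0.1584 F bay [ 0.9 -0.8  0.8] yawx 9.4
[([225.5, 183.4], 0.61), ([258.4, 222.9], 0.55)] [np.float64(259.4390758609765), np.float64(221.66999177010766)]
```

View pics/s3.png

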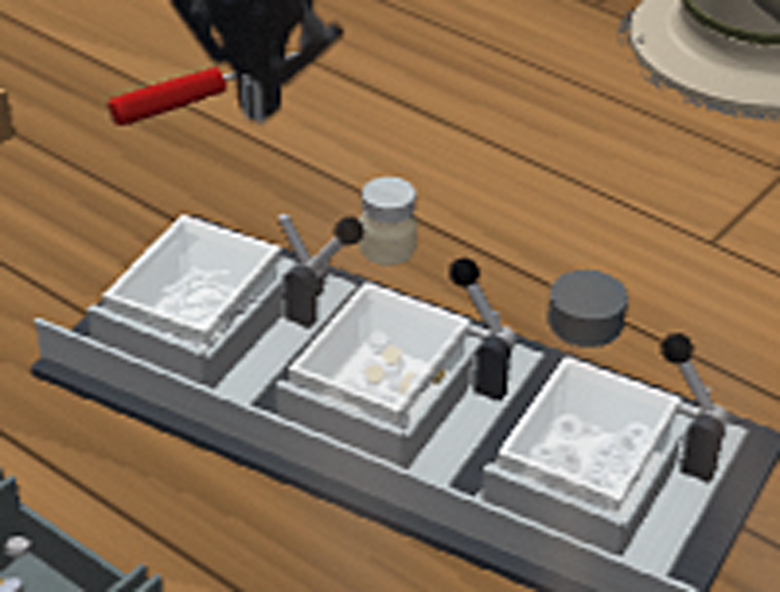

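The box is home, level with its neighbours, and its lever is still open with the knob at crop (348,230), where predicted. Next I'll go left of the knob, descend and check before pushing.

```bash
python3 -m pendant '[[0,0.02,-0.05,-0.01,0,0,0],[0,0.04,-0.1,-0.01,0,0,0],[0,0.05,-0.143,-0.01,0,0,0],[0,0.05,-0.143,-0.01,0,0,0],[0,0.05,-0.143,0.005,0,0,0]]'
python3 - <<'E'
from h import *
st([-.06,.134,.102])
s=env.get_image("scene");cv2.imwrite("pics/s4.png",cv2.resize(s["image"][160:320,170:370],None,fx=3.9,fy=3.7,interpolation=cv2.INTER_CUBIC))
E
```

```text
time_s: 7.12
position: [0.5351, 0.0125, 0.1541]
tool_rot: [[0.986, 0.165, 0.003], [0.165, -0.986, -0.0], [0.003, 0.001, -1.0]]
ft_force: [-0.7, 0.8, -0.6]
grip_width: 0.0002
gripper_force: 0.0
t 7.125 bay [-0.0577  0.1319  0.1441] z 0.1541 F bay [-0.5  0.9 -0.6] yawx 9.5
shift [-0.0024 -0.0022  0.0421]
```

View pics/s4.png

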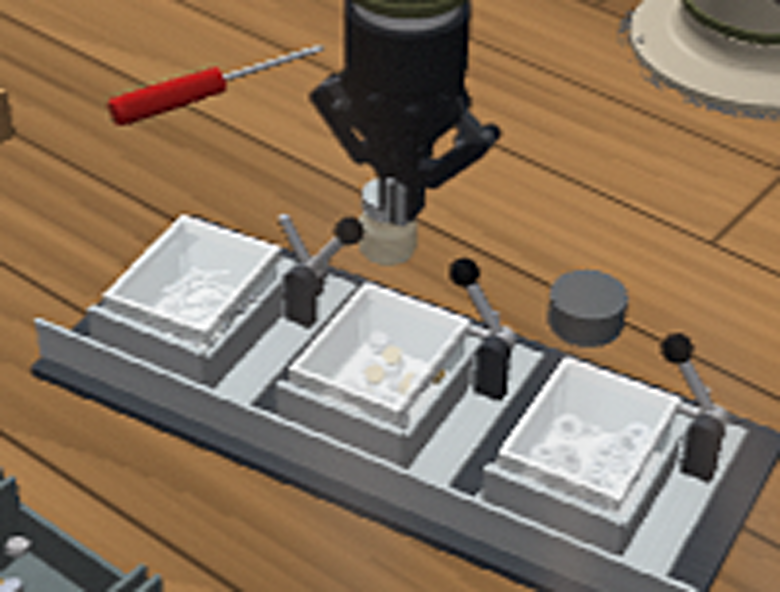

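The shut fingers (395,210 in the crop) hang between knob_out (348,230) and the neighbour's knob (464,270). I'll descend and start pushing right.

```bash
python3 -m pendant '[[0,-0.002,-0.002,0.025,0,0,0],[0,-0.002,-0.002,0.043,0,0,0],[0,-0.002,-0.002,0.043,0,0,0],[0,-0.002,0.015,0.043,0,0,0],[0,-0.002,0.03,0.043,0,0,0]]'
python3 -c "
from h import *
st([-.06,.06,.102])"
```

```text
time_s: 7.8
position: [0.538, -0.0182, 0.1121]
tool_rot: [[0.987, 0.164, 0.002], [0.164, -0.987, 0.001], [0.002, -0.001, -1.0]]
ft_force: [-0.5, 4.2, 2.3]
grip_width: -0.0002
gripper_force: 2.0
t 7.8 bay [-0.0599  0.1011  0.1021] z 0.1121 F bay [0.2 4.2 2.3] yawx 9.4
shift [-0.      0.0411  0.    ]
```

Contact is at about 4 N, as expected. I'll push past centre, then back off and rise.

```bash
python3 -m pendant '[[0,0,0.012,0,0,0,0],[0,0,0.024,0,0,0,0],[0,0,0.036,0,0,0,0],[0,0,0.044,0,0,0,0],[0,0,0.044,0,0,0,0]]'
python3 -m pendant '[[0,0,-0.03,0,0,0,0],[0,0,-0.03,-0.04,0,0,0],[0,0,-0.03,-0.09,0,0,0],[0,-0.06,-0.03,-0.12,0,0,0],[0,-0.1,-0.03,-0.12,0,0,0]]'
python3 - <<'E'
from h import *
st()
s=env.get_image("scene");cv2.imwrite("pics/s5.png",cv2.resize(s["image"][160:320,170:370],None,fx=3.9,fy=3.7,interpolation=cv2.INTER_CUBIC))
t=env.get_image("top");cv2.imwrite("pics/t5.png",cv2.resize(t["image"][130:250,150:330],None,fx=4.4,fy=4.4,interpolation=cv2.INTER_CUBIC))
E
```

```text
time_s: 8.43
position: [0.5446, -0.0613, 0.1107]
tool_rot: [[0.987, 0.163, -0.0], [0.163, -0.987, -0.0], [-0.0, -0.0, -1.0]]
ft_force: [0.8, 0.2, -0.9]
grip_width: -0.0002
gripper_force: 0.0
time_s: 9.05
position: [0.4399, -0.0474, 0.2324]
tool_rot: [[0.986, 0.165, 0.003], [0.165, -0.986, -0.001], [0.003, 0.002, -1.0]]
ft_force: [0.2, -0.0, -0.4]
grip_width: 0.0001
gripper_force: 0.0
t 9.05 bay [-0.1615  0.0885  0.2224] z 0.2324 F bay [ 0.2 -0.1 -0.4] yawx 9.5
```

View pics/s5.png

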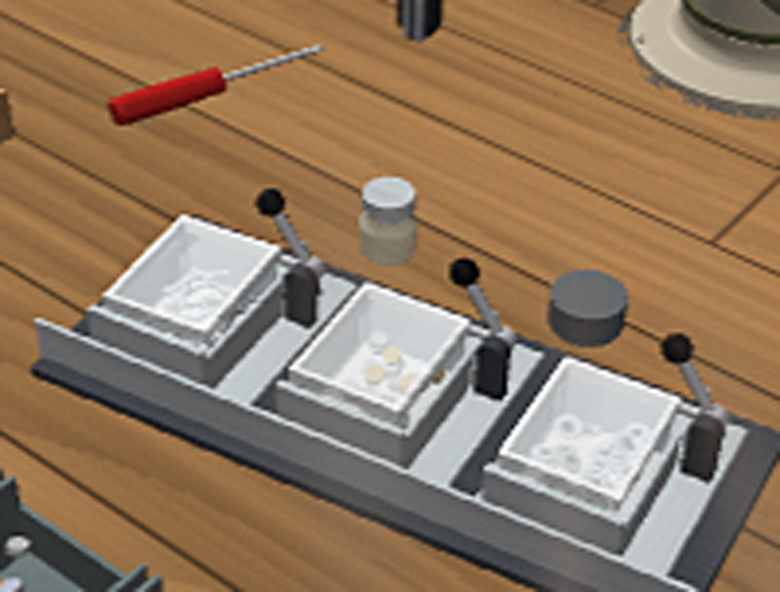

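View pics/t5.png

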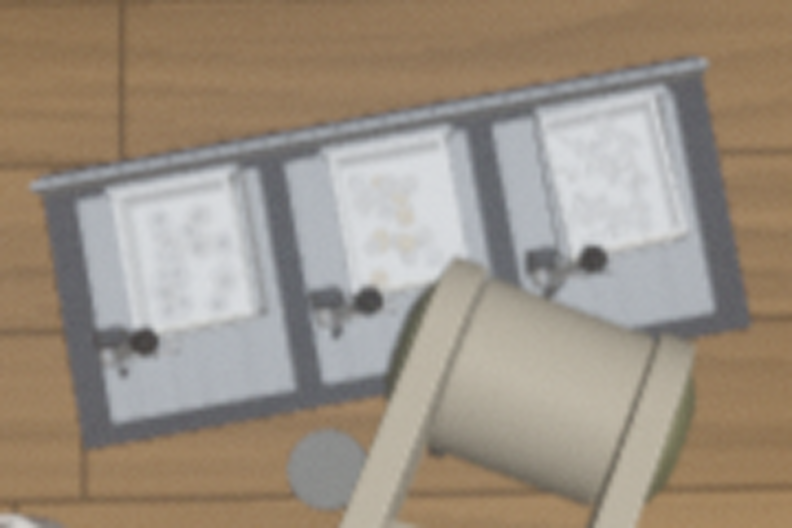

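The lever has snapped over (knob at 270,202 in the scene crop) exactly like its neighbours. The box is home, nothing else has moved, and the robot is clear.

```bash
python3 -c "
from rig import env
print(env.close_job())"
```

```text
the job is handed in; nothing more can be done
None
```

I pushed the box that was sticking out fully home, then snapped its lever over so it bars the front; the other boxes, levers and loose things looked unmoved in the final pictures, and the job was handed in at about 9 s.

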